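# Set the forge's stock tags

### The job

Set the four hinged stock tags so that only the two full bins show the disc face: push with a fingertip each wrong tag over to its other stop, so that the tag in front of a full bin leans back towards its bin (disc face up) and the tag in front of a bin that is not full leans away from its bin (bar face up). Leave tags that are already right as they are, push gently without gripping hard or lifting anything, and leave the bins, punch, hammer and tin where they are.

Things in the scene. Friction and masses are not known exactly. Their poses are not given: they have to be found in the camera images.
- board: Flat wooden stock board fixed on the bench, 300 (its x) x 500 (its y) x 12 mm. Origin: centre of its underside, on the bench top. Its +x points from the row of tags to the row of bins, roughly away from the robot. Four tags stand in a row along its y, 120 mm apart, at x = -80 mm, and four bins in a row at about x = +76 mm, one bin straight behind each tag. Which tag and which bin stand at which place varies.
- bin_a: Loose open sheet-metal bin 130 (x) x 100 (y) x 50 mm high, origin at the centre of its underside, standing on the board (12 mm up). FULL: heaped with dark round steel blanks up to 8 mm above the rim.
- bin_b: Loose open sheet-metal bin 130 (x) x 100 (y) x 50 mm high, origin at the centre of its underside, standing on the board (12 mm up). FULL: heaped with dark square steel blanks up to 8 mm above the rim.
- bin_c: Loose open sheet-metal bin 130 (x) x 100 (y) x 50 mm high, origin at the centre of its underside, standing on the board (12 mm up). Not full: a single round blank on its bare floor.
- bin_d: Loose open sheet-metal bin 130 (x) x 100 (y) x 50 mm high, origin at the centre of its underside, standing on the board (12 mm up). Not full: two square blanks on its bare floor.
- tag_1 (a joint): Lean of tag 1, a thin white metal flap (60 mm wide along the board's y, 70 mm tall from hinge to free edge, 4 mm thick, 40 to 85 g) hinged at its lower edge. 0 = upright, positive = leaning towards the bin behind it (the face with the round disc then looks up), negative = leaning away from the bin (the face with the straight bar looks up). It swings freely and falls by its weight to a stop at +0.75 or -0.75 rad.
- tag_1_pivot (a point): Middle of the hinge line of tag 1, 45 mm above the board top; x axis towards the bin, y along the hinge, z up. At either stop the tag's free edge is 48 mm ahead of or behind this point and 51 mm above it. Fixed stop bars stand 17 mm before and behind the hinge, their tops 14 mm above it; two lugs 37 mm either side of the middle reach 7 mm above it. The bin's near wall begins about 90 mm behind the hinge and is no higher than the hinge plus 15 mm with its heap.
- tag_1_edge (a point): Middle of the free upper edge of tag 1, 70 mm from its hinge; moves with the tag.
- tag_2 (a joint): Lean of tag 2, a thin white metal flap (60 mm wide along the board's y, 70 mm tall from hinge to free edge, 4 mm thick, 40 to 85 g) hinged at its lower edge. 0 = upright, positive = leaning towards the bin behind it (the face with the round disc then looks up), negative = leaning away from the bin (the face with the straight bar looks up). It swings freely and falls by its weight to a stop at +0.75 or -0.75 rad.
- tag_2_pivot (a point): Middle of the hinge line of tag 2, 45 mm above the board top; x axis towards the bin, y along the hinge, z up. At either stop the tag's free edge is 48 mm ahead of or behind this point and 51 mm above it. Fixed stop bars stand 17 mm before and behind the hinge, their tops 14 mm above it; two lugs 37 mm either side of the middle reach 7 mm above it. The bin's near wall begins about 90 mm behind the hinge and is no higher than the hinge plus 15 mm with its heap.
- tag_2_edge (a point): Middle of the free upper edge of tag 2, 70 mm from its hinge; moves with the tag.
- tag_3 (a joint): Lean of tag 3, a thin white metal flap (60 mm wide along the board's y, 70 mm tall from hinge to free edge, 4 mm thick, 40 to 85 g) hinged at its lower edge. 0 = upright, positive = leaning towards the bin behind it (the face with the round disc then looks up), negative = leaning away from the bin (the face with the straight bar looks up). It swings freely and falls by its weight to a stop at +0.75 or -0.75 rad.
- tag_3_pivot (a point): Middle of the hinge line of tag 3, 45 mm above the board top; x axis towards the bin, y along the hinge, z up. At either stop the tag's free edge is 48 mm ahead of or behind this point and 51 mm above it. Fixed stop bars stand 17 mm before and behind the hinge, their tops 14 mm above it; two lugs 37 mm either side of the middle reach 7 mm above it. The bin's near wall begins about 90 mm behind the hinge and is no higher than the hinge plus 15 mm with its heap.
- tag_3_edge (a point): Middle of the free upper edge of tag 3, 70 mm from its hinge; moves with the tag.
- tag_4 (a joint): Lean of tag 4, a thin white metal flap (60 mm wide along the board's y, 70 mm tall from hinge to free edge, 4 mm thick, 40 to 85 g) hinged at its lower edge. 0 = upright, positive = leaning towards the bin behind it (the face with the round disc then looks up), negative = leaning away from the bin (the face with the straight bar looks up). It swings freely and falls by its weight to a stop at +0.75 or -0.75 rad.
- tag_4_pivot (a point): Middle of the hinge line of tag 4, 45 mm above the board top; x axis towards the bin, y along the hinge, z up. At either stop the tag's free edge is 48 mm ahead of or behind this point and 51 mm above it. Fixed stop bars stand 17 mm before and behind the hinge, their tops 14 mm above it; two lugs 37 mm either side of the middle reach 7 mm above it. The bin's near wall begins about 90 mm behind the hinge and is no higher than the hinge plus 15 mm with its heap.
- tag_4_edge (a point): Middle of the free upper edge of tag 4, 70 mm from its hinge; moves with the tag.
- punch: Bystander: loose steel punch lying along the board's front edge, 12 x 120 mm, 12 mm thick; origin on its underside.
- hammer: Bystander: loose hammer lying on the bench to the right of the board, about 0.24 m long, origin on its underside.
- rivet_tin: Bystander: closed metal tin, 70 mm diameter, 85 mm high, standing on the bench to the left of the board; origin at the centre of its underside.

How it is judged:
At the end, for the whole second after the job is handed in: Each tag in front of a full bin (bin_a, bin_b) leans at more than +0.65 rad, each other tag at less than -0.65 rad, all tags still (under 0.1 rad/s); every bin and bystander within 20 mm of its start (((horizontal distance between any of bin_a, bin_b and tag_1_pivot below 0.178 m and value of joint tag_1 above 0.65 rad) or (not (horizontal distance between any of bin_a, bin_b and tag_1_pivot below 0.178 m) and value of joint tag_1 below -0.65 rad)) and ((horizontal distance between any of bin_a, bin_b and tag_2_pivot below 0.178 m and value of joint tag_2 above 0.65 rad) or (not (horizontal distance between any of bin_a, bin_b and tag_2_pivot below 0.178 m) and value of joint tag_2 below -0.65 rad)) and ((horizontal distance between any of bin_a, bin_b and tag_3_pivot below 0.178 m and value of joint tag_3 above 0.65 rad) or (not (horizontal distance between any of bin_a, bin_b and tag_3_pivot below 0.178 m) and value of joint tag_3 below -0.65 rad)) and ((horizontal distance between any of bin_a, bin_b and tag_4_pivot below 0.178 m and value of joint tag_4 above 0.65 rad) or (not (horizontal distance between any of bin_a, bin_b and tag_4_pivot below 0.178 m) and value of joint tag_4 below -0.65 rad)) and velocity of joint tag_1 between -0.1 and 0.1 rad/s and velocity of joint tag_2 between -0.1 and 0.1 rad/s and velocity of joint tag_3 between -0.1 and 0.1 rad/s and velocity of joint tag_4 between -0.1 and 0.1 rad/s and distance of each of bin_a, bin_b, bin_c, bin_d, punch, hammer, rivet_tin from where it was at the start of the episode below 0.02 m); the robot touches nothing.
It fails at once if a bin is shifted or lifted by more than 20 mm (distance of any of bin_a, bin_b, bin_c, bin_d from where it was at the start of the episode above 0.02 m).
It fails at once if the punch, the hammer or the rivet tin is shifted by more than 20 mm (distance of any of punch, hammer, rivet_tin from where it was at the start of the episode above 0.02 m).
It fails at once if a tag that was right from the start is tipped over past upright ((horizontal distance between any of bin_a, bin_b and tag_1_pivot below 0.178 m and value of joint tag_1 below -0.1 rad) or (not (horizontal distance between any of bin_a, bin_b and tag_2_pivot below 0.178 m) and value of joint tag_2 above 0.1 rad) or (not (horizontal distance between any of bin_a, bin_b and tag_3_pivot below 0.178 m) and value of joint tag_3 above 0.1 rad) or (not (horizontal distance between any of bin_a, bin_b and tag_4_pivot below 0.178 m) and value of joint tag_4 above 0.1 rad)).
It fails at once if a tag is forced or gripped hard (more than 20 N between it and the fingers) (contact force between any of tag_1, tag_2, tag_3, tag_4 and the fingers above 20 N).
It also fails if it takes over 58 s, if anything falls off the work surface, if the arm or the gripper's body presses on something with over 40 N, if the wrist force passes 120 N, or if a joint passes its speed limit or range.

### The arm

A 7-joint arm with a two-finger parallel gripper is mounted at the origin on the work surface. World frame = base frame: x ahead of the robot, y to its left, z up, the work surface at z = 0. Lengths are in m, angles in rad, forces in N, time in s.
With the tool pointing down it reaches from about 0.4 to 0.875 m from the base axis. Payload 19.3 kg.
Tool frame: the origin (TCP) lies on the centre line of the jaws, within the pads' length; the fingertips stand 17 mm ahead of it and the grasp point (between the pads) lies 2 mm behind it; z points along the fingers, y is the direction in which the jaws open and shut (so a half turn about z gives the same grasp; the last joint's range is limited). The gripper opens to 85 mm and grips with 20 to 120 N. Pads are 22 mm wide; open, the fingers measure 114 mm over their backs; the gripper's body (76 mm by 85 mm) begins 54 mm behind the grasp point. The pads swing forward as they close: fully open they stand 13 mm farther back than shut.
Start: joints at [1.152, 0.521, -0.036, 1.599, 0.021, 1.021, -0.113], TCP at [0.214, -0.587, 0.248] pointing down, gripper open.
Joint ranges: [-2.91, 2.91], [-0.3, 2.13], [-1.5, 1.42], [0.17, 2.43], [-1.26, 4.41], [0.16, 1.93], [-2.52, 2.52]. Speed limits (rad/s): [1.89, 1.89, 2.39, 2.39, 3.01, 3.01, 3.01].

### API

Orientations are given as a unit quaternion [x, y, z, w].
In Python, from station import ctrl gives the robot as it stands.
- The arm moves only by the tool drive_tool, never from a script. Its argument "plan" is a list that holds one entry, the list of rows, each a list of 6 numbers: the shift along the tool's x, y, z in units of 40 mm (1.0 is 40 mm), then the turn, a rotation vector about the tool's x, y, z in units of 5 degrees (1.0 is 5 degrees). A call has 1 to 5 rows; each row shifts and turns the commanded pose from where the row before left it, along the tool's axes as they then stand; what a row does not reach is not made up. A row lasts 1/12 s, in which the tool goes at most 41.7 mm and 7.16 degrees, less where a joint would pass 70% of its speed; a pose out of reach is approached as far as the arm can. A call is refused whole if a number of a shift passes 1 or a number of a turn 1, either way. A call with a gripper value outside its range is refused whole. "jaw" is the opening, from 0 (shut) to 1 (fully open), set as the call begins (left out, the last holds). The fingers move at their own pace and stop on an object; "force" is the grip in N (left out, the last holds). Time passes only in rows, so rows that do not move let the fingers close. It gives the time, the measured TCP pose, the force and the opening at its end, in the units of the state.
- ctrl.state(): the state, without advancing time (a new reading comes with each control period).
- ctrl.grab_frame(name): name is "side" or "top" or "wrist"; returns a dict with "pixels" (420x560x3 uint8, red, green, blue), "camera_matrix" (3x3 intrinsics, pixels), "xyz" and "rotation" of the camera in the world; the wrist camera has in their place "tool_from_camera" (4x4, takes a point from camera to tool coordinates, whose origin is the TCP and whose axes are the flange's). Camera axes: x right, y up, looking along -z (the intrinsics and any distortion apply to the point x, -y, -z); pixel columns grow to the right and rows downward; lengths in m; the calibration is good to about 2 mm. The wrist camera is an equidistant fisheye: a pixel r from the principal point sees the ray r / f radians off the axis. A picture is of the moment at which its call begins: read the wrist's pose just before it. There is no depth.
- ctrl.sign_off(): hands the job in, once; it reports no verdict.
The state is a dict: "time": time; "qpos": joint angles; "joint_vel": joint speeds; "joint_efforts": joint torques, N m; "eef_pos": TCP position; "tcp_rot": TCP orientation; "contact_force": force on the tool from outside, world axes, zero at the start; "ft_torque": the same for the moment, N m; "opening": opening from 0.0 (shut) to 1.0 (fully open).
Only numpy, scipy, OpenCV 4.12 (cv2) and the standard library are available. Lean on these libraries where they do the work, as an engineer would, in place of code of your own. Each camera call takes 0.05 s, during which the arm holds its last target.

## Working session

There is one attempt and no reset: what is moved stays moved. The work goes in short steps, Python scripts to look and compute and a tool call to move; the robot and the scene stay as the last step left them, time stands still between calls to the robot, and variables do not carry over. Pictures are saved under pics/ and viewed, and the job is handed in when it is done.

Besides the shell and the picture viewer there is one more tool, called after "Request:" as name([rows], argument=value, ...), one row to a line, values as JSON. drive_tool: Moves the arm, as the interface text tells. Its arguments: {"type":"object","properties":{"plan":{"type":"array"},"jaw":{"type":"number"},"force":{"type":"number"}},"required":["plan"]}

```bash
mkdir -p pics
python3 - <<'E'
from station import ctrl
import cv2
for n in ("side","top"):
    f=ctrl.grab_frame(n); cv2.imwrite(f"pics/{n}0.png",f["pixels"][:,:,::-1]); print(n,f["camera_matrix"],f["xyz"],f["rotation"])
s=ctrl.state(); print(s)
E
```

```text
side [[436.31570493   0.         277.92285011]
 [  0.         436.31570493 213.33085905]
 [  0.           0.           1.        ]] [0.47638392 0.6986594  1.01188971] [-0.031518    0.3213369   0.94338264 -0.07601586]
top [[529.00288217   0.         283.41300374]
 [  0.         529.00288217 206.271688  ]
 [  0.           0.           1.        ]] [0.3691203  0.01110288 1.66999053] [-0.04580639  0.0525604   0.71048142 -0.70025376]
{'time': 0.1, 'qpos': array([ 1.15180963,  0.52193966, -0.03631377,  1.59991156,  0.0212137 ,
        1.02110033, -0.11280878]), 'joint_vel': array([ 0.00035277, -0.00044763,  0.00022414, -0.00049326,  0.00098849,
       -0.0015851 , -0.00067318]), 'joint_efforts': array([ 3.86070460e-03, -9.28491282e+01,  1.98404521e+00, -3.70531762e+01,
        1.80923537e-02,  5.45684423e-03,  8.35928950e-05]), 'eef_pos': array([ 0.21346834, -0.58713359,  0.24780675]), 'tcp_rot': array([ 9.84834046e-01,  1.73498314e-01, -1.26198444e-04, -4.70165004e-04]), 'contact_force': array([-0.3298908 , -0.21565303,  0.40887181]), 'ft_torque': array([-0.05002163,  0.0489558 , -0.00337283]), 'opening': 1.0011688043874474}
```

View pics/top0.png

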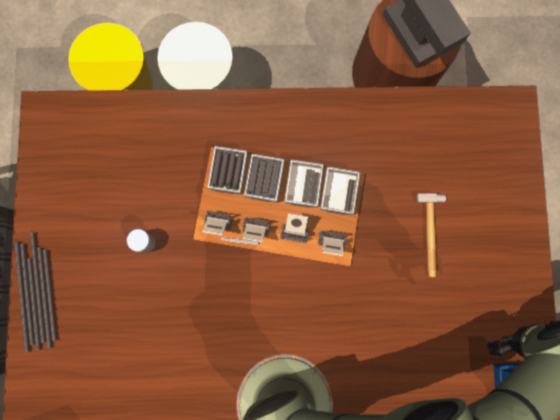

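View pics/side0.png

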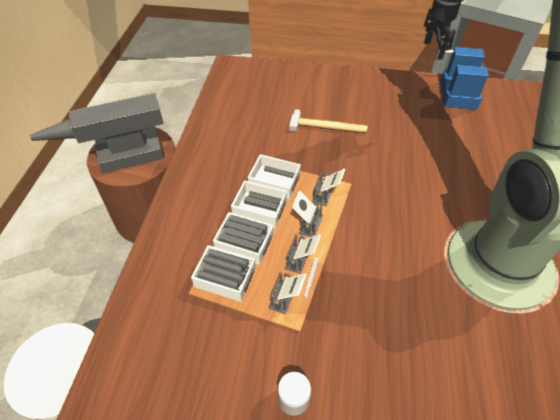

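Run:
```python
import cv2
a=cv2.imread("pics/top0.png")[135:275,185:370]; cv2.imwrite("pics/top0z.png",cv2.resize(a,None,fx=4,fy=4,interpolation=cv2.INTER_CUBIC))
a=cv2.imread("pics/side0.png")[145:335,180:365]; cv2.imwrite("pics/side0z.png",cv2.resize(a,None,fx=3.1,fy=3.1,interpolation=cv2.INTER_CUBIC))
```

```text
(no output)
```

View pics/top0z.png

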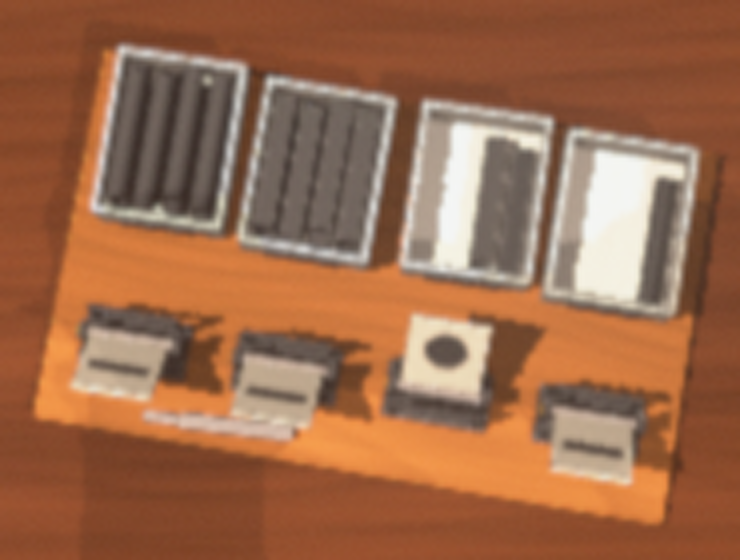

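View pics/side0z.png

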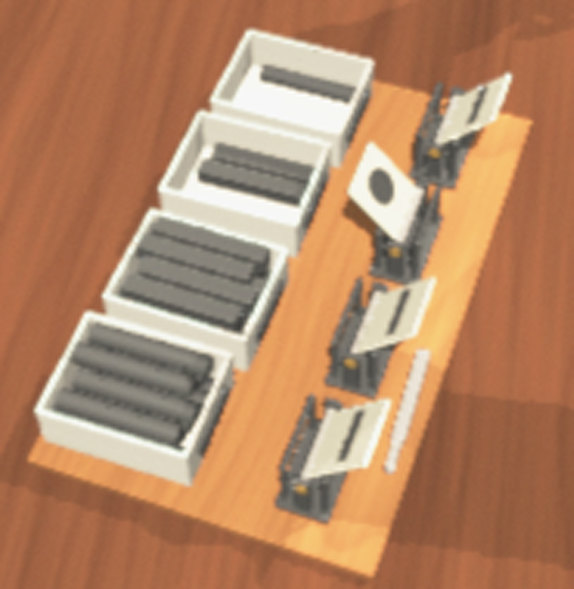

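```bash
cat > h.py <<'E'
import numpy as np, cv2
from scipy.spatial.transform import Rotation as R
from station import ctrl
def ray(f,uv):
    K=f["camera_matrix"]; u,v=uv
    d=np.array([(u-K[0,2])/K[0,0],-(v-K[1,2])/K[1,1],-1.])
    q=np.array(f["rotation"]); Rm=R.from_quat(q).as_matrix() if q.size==4 else q
    d=Rm@d; return np.array(f["xyz"]),d/np.linalg.norm(d)
def plane(f,uv,z):
    o,d=ray(f,uv); return o+d*(z-o[2])/d[2]
def tri(f1,p1,f2,p2):
    o1,d1=ray(f1,p1);o2,d2=ray(f2,p2)
    A=np.stack([d1,-d2],1); t=np.linalg.lstsq(A,o2-o1,rcond=None)[0]
    a=o1+d1*t[0];b=o2+d2*t[1]; return (a+b)/2,np.linalg.norm(a-b)
def proj(f,P):
    K=f["camera_matrix"];q=np.array(f["rotation"]);Rm=R.from_quat(q).as_matrix() if q.size==4 else q
    c=Rm.T@(np.array(P)-f["xyz"]); return np.array([K[0,2]+K[0,0]*c[0]/-c[2],K[1,2]-K[1,1]*c[1]/-c[2]])
E
python3 - <<'E'
from h import *
T=ctrl.grab_frame("top");S=ctrl.grab_frame("side")
hsv=cv2.cvtColor(T["pixels"],cv2.COLOR_RGB2HSV)
# board
m=cv2.inRange(hsv,(8,140,165),(22,255,255)); m[:135]=0;m[275:]=0;m[:,:185]=0;m[:,370:]=0
m=cv2.morphologyEx(m,cv2.MORPH_OPEN,np.ones((3,3)))
pts=cv2.findNonZero(m); r=cv2.minAreaRect(cv2.convexHull(pts)); bx=cv2.boxPoints(r)
W=np.array([plane(T,p,0.012) for p in bx]); print(bx,W.round(3),[np.linalg.norm(W[i]-W[i-1]).round(3) for i in range(4)])
o=T["pixels"].copy(); 
vis=[]
for n,f,lim in(("top",T,(190,135,365,270)),("side",S,(180,145,365,335))):
    h=cv2.cvtColor(f["pixels"],cv2.COLOR_RGB2HSV)
    m=cv2.inRange(h,(0,0,135),(180,90,255)); x0,y0,x1,y1=lim
    k=np.zeros_like(m);k[y0:y1,x0:x1]=255;m&=k
    cs,_=cv2.findContours(m,cv2.RETR_EXTERNAL,cv2.CHAIN_APPROX_NONE)
    for c in cs:
        if cv2.contourArea(c)<60: continue
        r=cv2.minAreaRect(c);a=cv2.approxPolyDP(c,2.5,True)[:,0].tolist()
        print(n,cv2.contourArea(c),np.round(r[0],1),a)
E
```

```text
[[192.0769  238.61539]
 [209.5     151.5    ]
 [366.4231  182.88461]
 [349.      270.     ]] [[ 0.503  0.281  0.012]
 [ 0.782  0.228  0.012]
 [ 0.673 -0.272  0.012]
 [ 0.398 -0.208  0.012]] [np.float64(0.5), np.float64(0.284), np.float64(0.512), np.float64(0.282)]
top 291.5 [332.6 245.7] [[323, 237], [323, 252], [342, 255], [343, 240]]
top 386.5 [243.5 232.7] [[266, 227], [246, 223], [242, 240], [221, 239], [257, 244]]
top 287.5 [215.5 225.7] [[208, 216], [203, 231], [221, 234], [228, 221]]
top 364.5 [295.9 223.9] [[288, 214], [284, 231], [304, 235], [307, 216]]
top 1415.5 [340.  190.2] [[327, 167], [321, 209], [353, 213], [359, 172]]
top 1410.0 [303.7 182.9] [[291, 159], [285, 201], [316, 206], [323, 165]]
top 1397.5 [263.7 177.2] [[252, 154], [245, 195], [276, 201], [283, 159]]
top 1373.5 [226.9 169.3] [[214, 146], [208, 187], [239, 192], [246, 151]]
side 441.0 [290.2 288.3] [[305, 274], [292, 277], [287, 274], [290, 276], [285, 276], [274, 302], [298, 295]]
side 147.5 [310.6 277.2] [[318, 258], [314, 258], [305, 297]]
side 384.5 [309.  239.4] [[321, 217], [314, 235], [306, 239], [300, 237], [292, 260], [314, 252], [320, 236], [315, 232]]
side 433.5 [304. 207.] [[298, 191], [292, 207], [308, 224], [316, 205]]
side 263.0 [331.8 179.5] [[344, 168], [325, 174], [320, 192], [338, 184]]
side 7156.0 [246.7 225.1] [[298, 163], [262, 154], [258, 156], [248, 180], [243, 181], [231, 204], [232, 211], [227, 213], [213, 239], [214, 245], [207, 245], [191, 275], [195, 287], [241, 301], [252, 268], [254, 270], [254, 264], [259, 264], [282, 203], [289, 198], [293, 182], [299, 175]]
```

Run:
```python
from h import *
T=ctrl.grab_frame("top");S=ctrl.grab_frame("side")
t=lambda x,y:(185+(x)/4-.4,135+y/4-.4)
s=lambda x,y:(180+x/3.1-.3,145+y/3.1-.3)
E={"A":((t(72,389),s(368,478)),(t(155,401),s(389,401))),
"B":((t(232,415),s(412,350)),(t(313,428),s(436,280))),
"C":((t(412,313),s(349,189)),(t(494,322),s(374,143))),
"D":((t(554,472),s(491,137)),(t(634,485),s(511,75)))}
for k,(l,r) in E.items():
    a,e1=tri(T,l[0],S,l[1]);b,e2=tri(T,r[0],S,r[1])
    print(k,a.round(3),b.round(3),((a+b)/2).round(3),"w",np.linalg.norm(a-b).round(3),"err",round(e1,4),round(e2,4))
    print("   plane z .108",plane(T,l[0],.108).round(3),plane(T,r[0],.108).round(3))
# board from bins: rim centres
for c in [(226.9,169.3),(263.7,177.2),(303.7,182.9),(340,190.2)]: print(plane(T,c,.062).round(3))
# board corners zoomed
for c in [(105,48),(37,415),(662,522),(725,150)]: print("board",plane(T,t(*c),.012).round(3))
```

```text
A [0.516 0.237 0.089] [0.507 0.174 0.097] [0.511 0.206 0.093] w 0.064 err 0.0019 0.0012
   plane z .108 [0.515 0.235 0.108] [0.505 0.173 0.108]
B [0.495 0.118 0.085] [0.484 0.057 0.099] [0.49  0.088 0.092] w 0.064 err 0.0004 0.0007
   plane z .108 [0.494 0.117 0.108] [0.483 0.057 0.108]
C [ 0.567 -0.018  0.11 ] [ 0.557 -0.079  0.103] [ 0.562 -0.048  0.107] w 0.062 err 0.0012 0.0081
   plane z .108 [ 0.568 -0.018  0.108] [ 0.56  -0.079  0.108]
D [ 0.45  -0.123  0.078] [ 0.439 -0.18   0.102] [ 0.445 -0.151  0.09 ] w 0.063 err 0.0009 0.0011
   plane z .108 [ 0.448 -0.12   0.108] [ 0.438 -0.179  0.108]
[0.712 0.167 0.062]
[0.686 0.054 0.062]
[ 0.666 -0.07   0.062]
[ 0.642 -0.181  0.062]
board [0.798 0.224 0.012]
board [0.504 0.276 0.012]
board [ 0.413 -0.212  0.012]
board [ 0.708 -0.272  0.012]
```

Request:
drive_tool([
  [[0, 0, 0, 0, 0, 1], [0, 0, 0, 0, 0, 1], [0, 0, 0, 0, 0, 1], [0, 0, 0, 0, 0, 1], [0, 0, 0, 0, 0, 1]],
], jaw=0)

```text
time: 0.72
eef_pos: [0.2135, -0.5873, 0.2482]
tcp_rot: [0.999, -0.046, -0.0, -0.0]
contact_force: [0.6, 0.7, 0.8]
opening: 0.3
```

Request:
drive_tool([
  [[0, 0, 0, 0, 0, 1], [0.4, -0.85, 0, 0, 0, 0], [0.4, -0.85, 0, 0, 0, 0], [0.4, -0.85, 0, 0, 0, 0], [0.4, -0.85, 0, 0, 0, 0]],
])

```text
time: 1.13
eef_pos: [0.3009, -0.4631, 0.2483]
tcp_rot: [0.996, -0.087, 0.0, 0.0]
contact_force: [0.7, -0.5, 0.6]
opening: 0.001
```

Request:
drive_tool([
  [[0.4, -0.85, 0, 0, 0, 0], [0.4, -0.85, 0, 0, 0, 0], [0.4, -0.85, 0, 0, 0, 0], [0.4, -0.85, 0, 0, 0, 0], [0.4, -0.85, 0, 0, 0, 0]],
])

```text
time: 1.55
eef_pos: [0.4093, -0.3095, 0.2485]
tcp_rot: [0.996, -0.087, 0.0, 0.0]
contact_force: [0.3, -0.4, -0.4]
opening: 0.001
```

Request:
drive_tool([
  [[0.42, -0.88, 0, 0, 0, 0], [0.42, -0.88, 0, 0, 0, 0], [0.42, -0.88, 0, 0, 0, 0], [0.42, -0.88, 0, 0, 0, 0], [0.42, -0.88, 0, 0, 0, 0]],
])

```text
time: 1.97
eef_pos: [0.5228, -0.1506, 0.2485]
tcp_rot: [0.996, -0.087, 0.0, 0.0]
contact_force: [0.2, 0.1, 0.1]
opening: -0.001
```

Request:
drive_tool([
  [[0.42, -0.88, 0, 0, 0, 0], [0.42, -0.88, 0, 0, 0, 0], [0.42, -0.88, 0, 0, 0, 0], [0, 0, 0, 0, 0, 0]],
])

```text
time: 2.3
eef_pos: [0.5931, -0.0493, 0.2479]
tcp_rot: [0.997, -0.083, 0.0, -0.002]
contact_force: [-0.9, 0.4, -0.2]
opening: -0.001
```

Run:
```python
from h import *
s=ctrl.state();f=ctrl.grab_frame("wrist");cv2.imwrite("pics/w1.png",f["pixels"][:,:,::-1]);print(s["eef_pos"],s["tcp_rot"],f["camera_matrix"],f["tool_from_camera"].round(4))
```

```text
[ 0.59308427 -0.04934625  0.24792768] [ 9.96514938e-01 -8.33952465e-02  4.85934035e-04 -1.72470406e-03] [[325.1922621    0.         281.83444345]
 [  0.         325.1922621  210.70202006]
 [  0.           0.           1.        ]] [[ 0.000e+00  9.497e-01  3.130e-01  8.060e-02]
 [ 1.000e+00  1.000e-04 -5.000e-04 -1.000e-03]
 [-5.000e-04  3.130e-01 -9.497e-01 -1.249e-01]
 [ 0.000e+00  0.000e+00  0.000e+00  1.000e+00]]
```

View pics/w1.png

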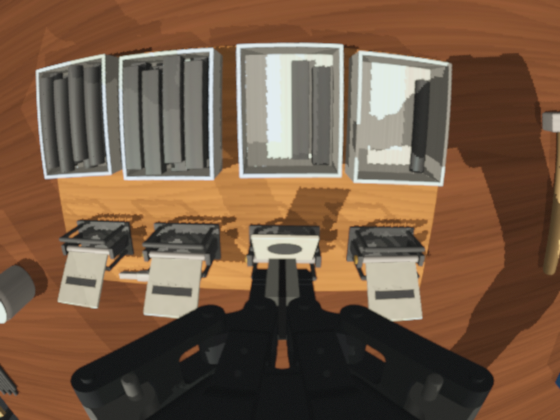

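```bash
cat >> h.py <<'E'
def wray(f,s,uv):
    K=f["camera_matrix"];x=(uv[0]-K[0,2])/K[0,0];y=(uv[1]-K[1,2])/K[1,1];th=np.hypot(x,y)
    d=np.array([x/th*np.sin(th),-y/th*np.sin(th),-np.cos(th)])
    M=f["tool_from_camera"];Rt=R.from_quat(s["tcp_rot"]).as_matrix()
    return Rt@M[:3,3]+s["eef_pos"],Rt@M[:3,:3]@d
def tri2(r1,r2):
    (o1,d1),(o2,d2)=r1,r2
    t=np.linalg.lstsq(np.stack([d1,-d2],1),o2-o1,rcond=None)[0]
    a=o1+d1*t[0];b=o2+d2*t[1];return (a+b)/2,np.linalg.norm(a-b)
E
python3 - <<'E'
from h import *
s=ctrl.state();f=ctrl.grab_frame("wrist");T=ctrl.grab_frame("top");print(s["eef_pos"],s["tcp_rot"])
t=lambda x,y:(185+(x)/4-.4,135+y/4-.4)
D={"A":((59,301),t(72,389),(97,306),t(155,401)),"B":((146,314),t(232,415),(198,317),t(313,428)),"C":((251,235),t(412,313),(319,235),t(494,322)),"D":((370,317),t(554,472),(421,318),t(634,485))}
for k,v in D.items():
    for i in(0,2):
        p,e=tri2(wray(f,s,v[i]),ray(T,v[i+1]));print(k,p.round(3),e.round(4))
S=ctrl.grab_frame("side");cv2.imwrite("pics/side1.png",S["pixels"][:,:,::-1])
E
```

```text
[ 0.59136613 -0.05296691  0.24779465] [ 9.96417153e-01 -8.45710202e-02 -5.47599920e-05 -7.71849188e-04]
A [0.515 0.235 0.104] 0.0
A [0.506 0.174 0.105] 0.0024
B [0.493 0.116 0.105] 0.003
B [0.483 0.056 0.104] 0.0016
C [ 0.568 -0.019  0.108] 0.0026
C [ 0.56  -0.079  0.114] 0.0009
D [ 0.449 -0.122  0.099] 0.0016
D [ 0.438 -0.179  0.107] 0.0001
```

Request:
drive_tool([
  [[0, 0, 0.9, 0, 0, 0], [0, 0, 0.9, 0, 0, 0], [0, 0, 0.9, 0, 0, 0], [0, 0, 0.85, 0, 0, 0], [0, 0, 0, 0, 0, 0]],
])

```text
time: 2.92
eef_pos: [0.5864, -0.0583, 0.101]
tcp_rot: [0.996, -0.088, -0.004, 0.0]
contact_force: [-2.1, -0.2, -1.6]
opening: 0.001
```

Run:
```python
from h import *
s=ctrl.state();f=ctrl.grab_frame("wrist");print(s["eef_pos"],s["contact_force"])
S=ctrl.grab_frame("side");a=S["pixels"][100:335,180:420,::-1]
cv2.imwrite("pics/c2.png",np.hstack([cv2.resize(f["pixels"][150:330,180:390,::-1],(400,343)),cv2.resize(a,(350,343))]))
```

```text
[ 0.58642677 -0.05829916  0.10101781] [-2.10872376 -0.23354064 -1.61954356]
```

View pics/c2.png

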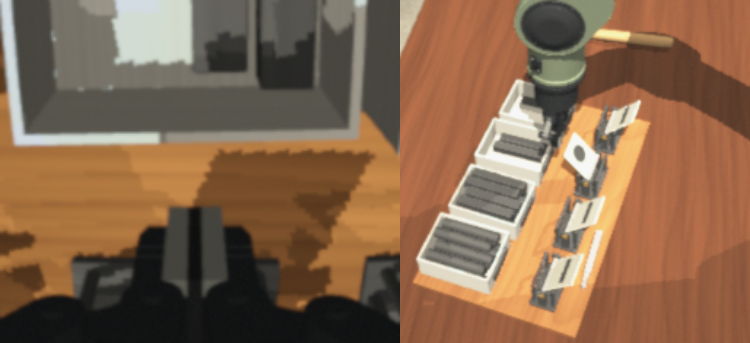

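Request:
drive_tool([
  [[-0.1, 0, 0, 0, 0, 0], [-0.1, 0, 0, 0, 0, 0], [-0.1, 0, 0, 0, 0, 0], [-0.1, 0, 0, 0, 0, 0], [-0.1, 0, 0, 0, 0, 0]],
])

```text
time: 3.43
eef_pos: [0.5702, -0.0536, 0.1072]
tcp_rot: [0.996, -0.087, 0.001, -0.0]
contact_force: [1.6, -0.6, 0.7]
opening: -0.002
```

Request:
drive_tool([
  [[-0.1, 0, 0, 0, 0, 0], [-0.1, 0, 0, 0, 0, 0], [-0.1, 0, 0, 0, 0, 0], [-0.1, 0, 0, 0, 0, 0], [-0.1, 0, 0, 0, 0, 0]],
])

```text
time: 3.85
eef_pos: [0.5501, -0.0501, 0.1062]
tcp_rot: [0.996, -0.087, -0.0, -0.0]
contact_force: [0.1, 0.5, 0.1]
opening: 0.001
```

Run:
```python
from h import *
s=ctrl.state();f=ctrl.grab_frame("wrist");print(s["eef_pos"],s["contact_force"])
S=ctrl.grab_frame("side");a=S["pixels"][100:335,180:420,::-1]
cv2.imwrite("pics/c3.png",np.hstack([cv2.resize(f["pixels"][150:330,180:390,::-1],(400,343)),cv2.resize(a,(350,343))]))
```

```text
[ 0.55010837 -0.05006747  0.10624791] [0.09468724 0.53894601 0.09853947]
```

View pics/c3.png

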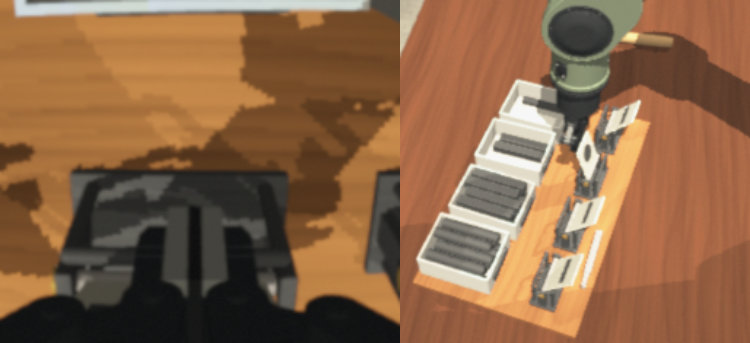

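Request:
drive_tool([
  [[-0.1, 0, 0, 0, 0, 0], [-0.1, 0, 0, 0, 0, 0], [-0.1, 0, 0, 0, 0, 0], [-0.1, 0, 0, 0, 0, 0], [-0.1, 0, 0, 0, 0, 0]],
])

```text
time: 4.37
eef_pos: [0.5304, -0.0466, 0.1063]
tcp_rot: [0.996, -0.087, -0.0, -0.0]
contact_force: [-1.2, 0.6, -1.1]
opening: 0.001
```

Request:
drive_tool([
  [[-0.1, 0, 0, 0, 0, 0], [-0.1, 0, 0, 0, 0, 0], [-0.1, 0, 0, 0, 0, 0], [-0.05, 0, 0, 0, 0, 0], [0, 0, 0, 0, 0, 0]],
])

```text
time: 4.78
eef_pos: [0.5167, -0.0442, 0.1064]
tcp_rot: [0.996, -0.087, -0.0, 0.0]
contact_force: [1.1, 0.5, 0.7]
opening: -0.001
```

Run:
```python
from h import *
s=ctrl.state();f=ctrl.grab_frame("wrist");print(s["eef_pos"],s["contact_force"])
S=ctrl.grab_frame("side");a=S["pixels"][100:335,180:420,::-1]
cv2.imwrite("pics/c4.png",np.hstack([cv2.resize(f["pixels"][150:330,180:390,::-1],(400,343)),cv2.resize(a,(350,343))]))
```

```text
[ 0.51667691 -0.04421795  0.10636296] [1.14205156 0.54699299 0.74862921]
```

View pics/c4.png

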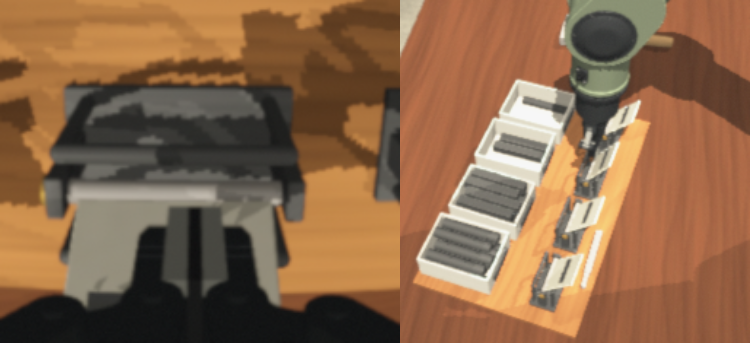

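Request:
drive_tool([
  [[0.1, 0, -0.7, 0, 0, 0], [0, 0, -0.9, 0, 0, 0], [0, 0, -0.9, 0, 0, 0], [-0.5, -0.75, 0, 0, 0, 0], [-0.5, -0.8, 0, 0, 0, 0]],
])

```text
time: 5.3
eef_pos: [0.4934, 0.0222, 0.2081]
tcp_rot: [0.996, -0.089, 0.002, -0.0]
contact_force: [0.9, 1.5, -0.4]
opening: 0.0
```

Request:
drive_tool([
  [[-0.5, -0.8, 0, 0, 0, 0], [-0.5, -0.75, 0, 0, 0, 0], [0, 0, 0, 0, 0, 0], [0, 0, 0, 0, 0, 0]],
])

```text
time: 5.63
eef_pos: [0.4634, 0.0928, 0.2065]
tcp_rot: [0.996, -0.086, 0.0, -0.0]
contact_force: [0.8, 0.3, -0.2]
opening: -0.002
```

Run:
```python
from h import *
s=ctrl.state();f=ctrl.grab_frame("wrist");print(s["eef_pos"],s["tcp_rot"])
d=s["eef_pos"][:2]-[.538,.077];print(d@[.984,-.18],d@[.18,.984])
cv2.imwrite("pics/b1.png",f["pixels"][:,:,::-1])
```

```text
[0.46343165 0.09279279 0.20651851] [ 9.96333340e-01 -8.55559157e-02  1.30681192e-04 -2.08096866e-04]
-0.0762179609301067 0.002117806013225669
```

View pics/b1.png

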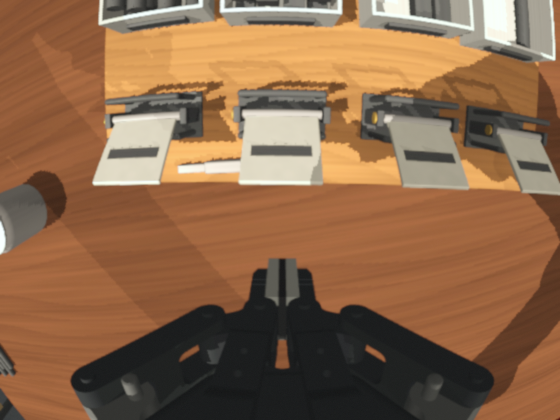

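Request:
drive_tool([
  [[0, 0, 0.8, 0, 0, 0], [0, 0, 0.8, 0, 0, 0], [0, 0, 0.6, 0, 0, 0], [0, 0, 0.3, 0, 0, 0], [0, 0, 0, 0, 0, 0]],
])

```text
time: 6.1
eef_pos: [0.463, 0.0895, 0.1039]
tcp_rot: [0.996, -0.088, -0.002, 0.001]
contact_force: [-0.9, -0.1, 0.6]
opening: -0.001
```

Request:
drive_tool([
  [[0.1, 0, 0, 0, 0, 0], [0.1, 0, 0, 0, 0, 0], [0.1, 0, 0, 0, 0, 0], [0.1, 0, 0, 0, 0, 0], [0.1, 0, 0, 0, 0, 0]],
])

```text
time: 6.52
eef_pos: [0.4843, 0.0874, 0.107]
tcp_rot: [0.996, -0.087, 0.001, -0.0]
contact_force: [-1.4, -0.6, 0.6]
opening: -0.003
```

Request:
drive_tool([
  [[0.1, 0, 0, 0, 0, 0], [0.1, 0, 0, 0, 0, 0], [0.1, 0, 0, 0, 0, 0], [0.1, 0, 0, 0, 0, 0], [0.1, 0, 0, 0, 0, 0]],
])

```text
time: 6.93
eef_pos: [0.5036, 0.084, 0.1063]
tcp_rot: [0.996, -0.087, -0.0, 0.0]
contact_force: [0.2, 0.1, -1.4]
opening: 0.001
```

Run:
```python
from h import *
s=ctrl.state();f=ctrl.grab_frame("wrist");print(s["eef_pos"],s["contact_force"])
d=s["eef_pos"][:2]-[.538,.077];print(d@[.984,-.18],d@[.18,.984])
cv2.imwrite("pics/b2.png",f["pixels"][:,:,::-1])
```

```text
[0.50359764 0.0840408  0.10629072] [ 0.16654295  0.12090467 -1.35477003]
-0.03511926308023738 0.0007357201336277605
```

View pics/b2.png

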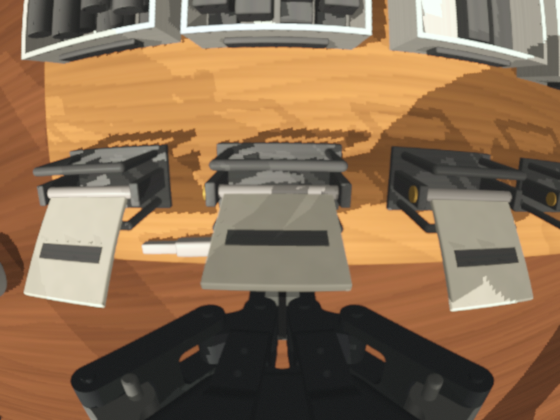

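Tag B (edge at row 288) is rising against the finger; go on, 8 more rows.

Request:
drive_tool([
  [[0.1, 0, 0, 0, 0, 0], [0.1, 0, 0, 0, 0, 0], [0.1, 0, 0, 0, 0, 0], [0.1, 0, 0, 0, 0, 0], [0.1, 0, 0, 0, 0, 0]],
])

```text
time: 7.4
eef_pos: [0.5233, 0.0805, 0.1063]
tcp_rot: [0.996, -0.087, 0.0, -0.0]
contact_force: [0.4, 0.2, 0.3]
opening: 0.001
```

Request:
drive_tool([
  [[0.1, 0, 0, 0, 0, 0], [0.1, 0, 0, 0, 0, 0], [0.1, 0, 0, 0, 0, 0], [0.05, 0, 0, 0, 0, 0], [0, 0, 0, 0, 0, 0]],
])

```text
time: 7.82
eef_pos: [0.5371, 0.0781, 0.1062]
tcp_rot: [0.996, -0.087, 0.0, -0.0]
contact_force: [-0.7, -0.4, -0.7]
opening: 0.001
```

Run:
```python
from h import *
s=ctrl.state();f=ctrl.grab_frame("wrist");print(s["eef_pos"],s["contact_force"])
d=s["eef_pos"][:2]-[.538,.077];print(d@[.984,-.18],d@[.18,.984])
cv2.imwrite("pics/b3.png",f["pixels"][:,:,::-1])
```

```text
[0.53707503 0.07807975 0.10624876] [-0.66644277 -0.36442215 -0.70718677]
-0.0011045263401984117 0.0008959822238744423
```

View pics/b3.png

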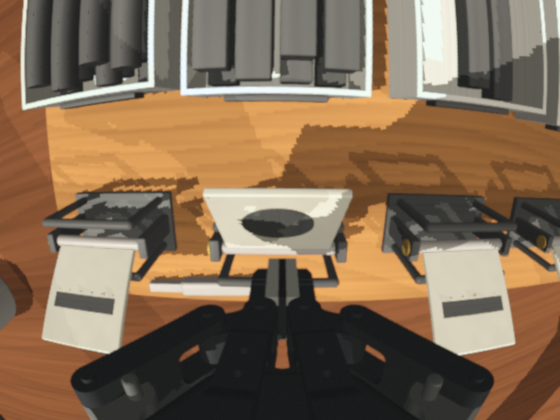

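Request:
drive_tool([
  [[-0.1, 0, -0.7, 0, 0, 0], [0, 0, -0.9, 0, 0, 0], [0, 0, -0.9, 0, 0, 0], [-0.45, -0.75, 0, 0, 0, 0], [-0.45, -0.75, 0, 0, 0, 0]],
])

```text
time: 8.28
eef_pos: [0.5085, 0.1438, 0.2084]
tcp_rot: [0.996, -0.089, 0.002, -0.001]
contact_force: [0.3, 0.4, -1.0]
opening: -0.002
```

Request:
drive_tool([
  [[-0.45, -0.75, 0, 0, 0, 0], [-0.45, -0.75, 0, 0, 0, 0], [0, 0, 0, 0, 0, 0], [0, 0, 0, 0, 0, 0]],
])

```text
time: 8.62
eef_pos: [0.4818, 0.2113, 0.2063]
tcp_rot: [0.996, -0.085, -0.0, -0.0]
contact_force: [0.3, -0.9, 0.6]
opening: 0.001
```

Run:
```python
from h import *
s=ctrl.state();f=ctrl.grab_frame("wrist");print(s["eef_pos"],s["tcp_rot"])
d=s["eef_pos"][:2]-[.56,.195];print(d@[.984,-.18],d@[.18,.984])
cv2.imwrite("pics/a1.png",f["pixels"][:,:,::-1])
```

```text
[0.48176163 0.21129311 0.20634023] [ 9.96339767e-01 -8.54811479e-02 -1.18068505e-04 -1.68040455e-04]
-0.07991931180862186 0.001949513240177273
```

View pics/a1.png

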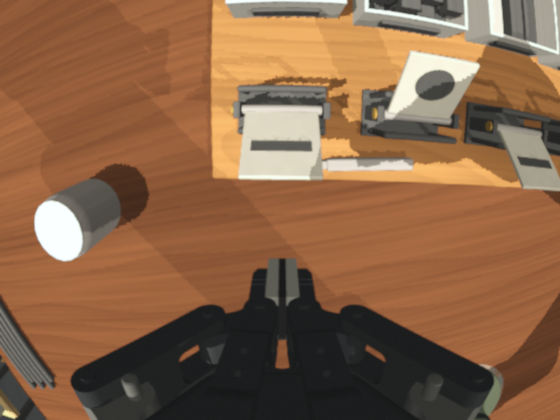

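Finger (col 282) is in line with tag A (free edge cols 239–322, row 179); B shows its disc. From -80 mm to about -1 mm is 2 units.

Request:
drive_tool([
  [[0, 0, 0.8, 0, 0, 0], [0, 0, 0.8, 0, 0, 0], [0, 0, 0.6, 0, 0, 0], [0, 0, 0.3, 0, 0, 0], [0, 0, 0, 0, 0, 0]],
])

```text
time: 9.08
eef_pos: [0.4819, 0.2076, 0.1038]
tcp_rot: [0.996, -0.088, -0.002, 0.001]
contact_force: [-0.5, -0.3, -0.2]
opening: 0.0
```

Request:
drive_tool([
  [[0.1, 0, 0, 0, 0, 0], [0.1, 0, 0, 0, 0, 0], [0.1, 0, 0, 0, 0, 0], [0.1, 0, 0, 0, 0, 0], [0.1, 0, 0, 0, 0, 0]],
])

```text
time: 9.5
eef_pos: [0.5032, 0.206, 0.107]
tcp_rot: [0.996, -0.087, 0.0, -0.0]
contact_force: [-1.4, -0.0, 0.9]
opening: -0.002
```

Request:
drive_tool([
  [[0.1, 0, 0, 0, 0, 0], [0.1, 0, 0, 0, 0, 0], [0.1, 0, 0, 0, 0, 0], [0.1, 0, 0, 0, 0, 0], [0.1, 0, 0, 0, 0, 0]],
])

```text
time: 9.92
eef_pos: [0.5225, 0.2026, 0.1063]
tcp_rot: [0.996, -0.087, 0.0, 0.0]
contact_force: [-1.2, -0.2, 0.4]
opening: -0.002
```

Request:
drive_tool([
  [[0.1, 0, 0, 0, 0, 0], [0.1, 0, 0, 0, 0, 0], [0.1, 0, 0, 0, 0, 0], [0.1, 0, 0, 0, 0, 0], [0.1, 0, 0, 0, 0, 0]],
])

```text
time: 10.33
eef_pos: [0.5422, 0.199, 0.1063]
tcp_rot: [0.996, -0.087, -0.0, 0.0]
contact_force: [-0.6, -0.5, 0.1]
opening: 0.0
```

Request:
drive_tool([
  [[0.1, 0, 0, 0, 0, 0], [0.1, 0, 0, 0, 0, 0], [0.1, 0, 0, 0, 0, 0], [0.1, 0, 0, 0, 0, 0], [0, 0, 0, 0, 0, 0]],
])

```text
time: 10.75
eef_pos: [0.5583, 0.1961, 0.1063]
tcp_rot: [0.996, -0.088, 0.0, -0.0]
contact_force: [-0.4, 0.3, 0.3]
opening: 0.0
```

Run:
```python
from h import *
s=ctrl.state();f=ctrl.grab_frame("wrist");print(s["eef_pos"],s["tcp_rot"])
d=s["eef_pos"][:2]-[.56,.195];print(d@[.984,-.18],d@[.18,.984])
cv2.imwrite("pics/a2.png",f["pixels"][:,:,::-1])
```

```text
[0.55834757 0.19608844 0.10627659] [ 9.96160970e-01 -8.75401637e-02  1.99726217e-04 -2.76537684e-05]
-0.0018219109500557773 0.0007735913086850017
```

View pics/a2.png

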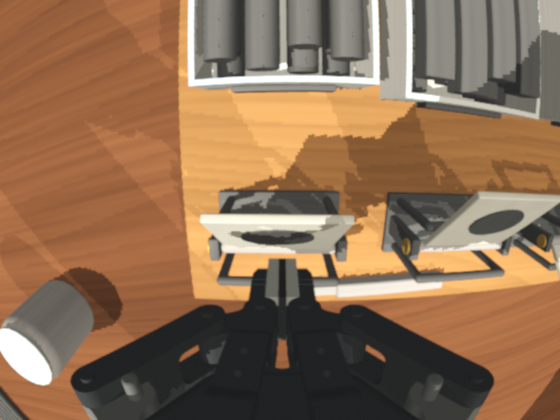

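Request:
drive_tool([
  [[0, 0, 0, 0, 0, 0], [0, 0, 0, 0, 0, 0], [0, 0, 0, 0, 0, 0], [0, 0, 0, 0, 0, 0]],
])

```text
time: 11.13
eef_pos: [0.5574, 0.1964, 0.1064]
tcp_rot: [0.996, -0.087, -0.0, -0.0]
contact_force: [-0.3, -0.2, 0.2]
opening: 0.0
```

Request:
drive_tool([
  [[-0.1, 0, -0.7, 0, 0, 0], [0, 0, -0.9, 0, 0, 0], [0, 0, -0.9, 0, 0, 0], [-0.8, 0, -0.5, 0, 0, 0], [-0.8, 0, 0, 0, 0, 0]],
])

```text
time: 11.55
eef_pos: [0.4919, 0.2086, 0.2301]
tcp_rot: [0.996, -0.088, 0.003, -0.002]
contact_force: [0.8, 1.2, -0.4]
opening: 0.002
```

Request:
drive_tool([
  [[-0.8, 0, -0.3, 0, 0, 0], [0, 0, 0, 0, 0, 0], [0, 0, 0, 0, 0, 0], [0, 0, 0, 0, 0, 0]],
])

```text
time: 11.88
eef_pos: [0.4595, 0.2137, 0.2385]
tcp_rot: [0.996, -0.087, 0.0, -0.0]
contact_force: [-0.5, -0.9, 0.1]
opening: 0.001
```

Run:
```python
from h import *
s=ctrl.state();f=ctrl.grab_frame("wrist");print(s["eef_pos"],s["time"],s["contact_force"])
T=ctrl.grab_frame("top");S=ctrl.grab_frame("side")
cv2.imwrite("pics/e1.png",np.hstack([cv2.resize(f["pixels"][:,:,::-1],(400,300)),cv2.resize(S["pixels"][135:345,150:420,::-1],(386,300))]))
cv2.imwrite("pics/e2.png",cv2.resize(T["pixels"][135:275,120:460,::-1],None,fx=2.3,fy=2.3))
h=cv2.cvtColor(T["pixels"],cv2.COLOR_RGB2HSV);m=cv2.inRange(h,(0,0,135),(180,90,255))
for c in cv2.findContours(m,cv2.RETR_EXTERNAL,cv2.CHAIN_APPROX_NONE)[0]:
    r=cv2.minAreaRect(c)
    if 60<cv2.contourArea(c)<2000 and 120<r[0][0]<370 and 135<r[0][1]<275: print(np.round(r[0],1),cv2.contourArea(c))
```

```text
[0.45951604 0.21370338 0.23852502] 11.8833 [-0.54004843 -0.89572488  0.09536293]
[239.1 240.6] 76.0
[256.6 217.6] 372.5
[218.2 211. ] 387.5
[339.9 190.5] 1429.5
[303.6 183.1] 1422.0
[263.6 177.4] 1416.0
[226.9 169.5] 1389.0
```

View pics/e1.png

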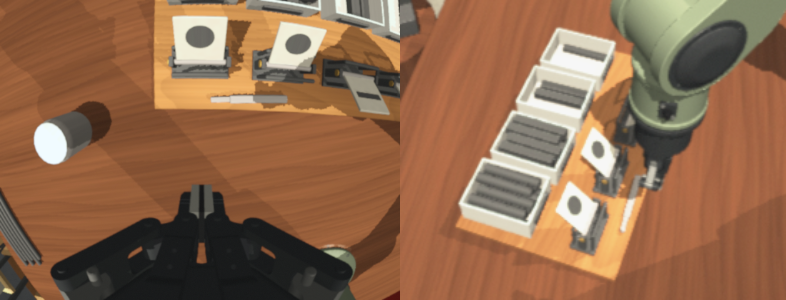

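View pics/e2.png

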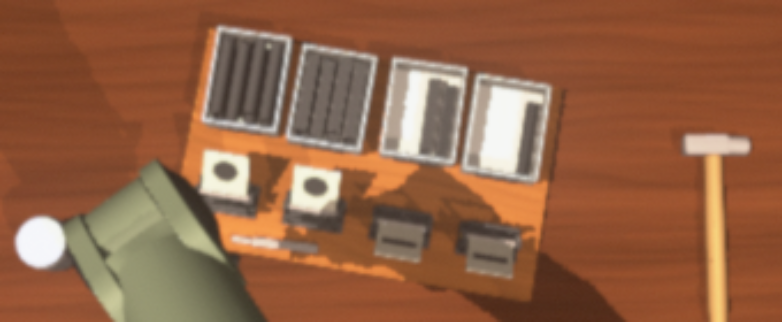

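```bash
python3 -c "
from station import ctrl
print(ctrl.sign_off())"
```

```text
the job is handed in; nothing more can be done
None
```

I tipped the three wrong tags with the shut fingertips and handed the job in at about 12 s. All four tags now look right in the last pictures.

- **Tags moved:** from the left, tags one and two, in front of the full bins, went over to the disc face. Tag three, in front of the bin with two square blanks, went over to the bar face.
- **Tag left alone:** tag four, in front of the bin with a single round blank, already showed the bar and I did not touch it.
- **Tag lean:** in the last top view the two discs are in front of the full bins and the other two tags show bars. I judged the final lean by eye against tags already at a stop and did not measure the angles.
- **Bins and bystanders:** the bins are within about 0.3 px of where they began, under 1 mm. The punch, hammer and tin look unmoved, checked by eye only.
- **Force:** the force readings at the end of each move stayed under about 3 N, including during the pushes.
- **A check that disagreed:** the first top-and-side measurement put the free edges of the three tags leaning towards the robot at about 92 mm. The wrist-and-top measurement gave 99–107 mm for those three and 108–114 mm for the third tag. I went with that one because it fits the stated 108 mm.

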